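# Roll a sample jar up its storage lane to the stop

### The arm

A 6-joint arm with a two-finger parallel gripper is mounted at the origin on the work surface. World frame = base frame: x ahead of the robot, y to its left, z up, the work surface at z = 0. Lengths are in m, angles in degrees, forces in N, time in s.
With the tool pointing down it reaches from about 0.3 to 0.75 m from the base axis. Payload 8.5 kg.
Tool frame: the origin (TCP) lies at the centre of the arm's flange, where the gripper is bolted on; the fingertips stand 173 mm ahead of it and the grasp point (between the pads) lies env.pinch_z ahead of it (env.pinch_z is the distance from the TCP to the grasp point, in m); z points along the fingers, y is the line along which they close (so a half turn about z gives the same grasp; the last joint's range is limited). The gripper opens to 85 mm and grips with 20 to 120 N. Pads are 22 mm wide; open, the fingers measure 114 mm over their backs; the gripper's body (76 mm by 85 mm) begins 54 mm behind the grasp point. The pads swing forward as they close: fully open they stand 13 mm farther back than shut.
Start: joints at [60.201, 21.807, 74.336, -0, 83.858, -12.336], TCP at [0.165, 0.525, 0.405] pointing down, gripper open.
Joint ranges: [-178.18, 178.18], [-50.72, 133.34], [12.68, 142.11], [-81.47, 261.47], [9.98, 163.14], [-165.26, 165.26]. Speed limits (degrees/s): [136.94, 136.94, 180, 180, 180, 180].

### API

Orientations are given as a 3x3 rotation matrix whose columns are the frame's x, y, z axes.
In Python, from rig import env, get_image, job, spotter gives the robot as it stands. The module is installed in compiled form; this text tells all that it offers.
- The arm moves only by the shell command python3 -m creep 'ROWS' [FORCE]. ROWS is text: rows parted by semicolons, each of 7 numbers parted by spaces: the turn, a rotation vector about the tool's x, y, z in units of 8 degrees (1.0 is 8 degrees), then the shift along the tool's x, y, z in units of 30 mm (1.0 is 30 mm), then the finger opening in mm, from 0 to 85.4. A call has 1 to 12 rows; each row is the pose to reach, as a shift and turn from the pose commanded when the call began, along the tool's axes at that moment; what a row does not reach only later rows make up. A row lasts 1/10 s, in which the tool goes at most 50 mm and 8.59 degrees, less where a joint would pass 70% of its speed; a pose out of reach is approached as far as the arm can. A call with a gripper value outside its range is refused whole. The fingers move at their own pace and stop on an object; FORCE is the grip in N (left out, the last holds). Time passes only in rows, so rows that repeat a pose let the fingers close. It gives the time, the measured TCP pose, the force, the opening and the grip force at its end, in the units of the state.
- env.observe(): the state, without advancing time (a new reading comes with each control period).
- get_image(name): name is "scene" or "top"; returns a dict with "image" (384x512x3 uint8, blue, green, red), "depth" (384x512 float32, m along the optical axis (not along the pixel's ray), 0 where there is no reading), "intrinsics" (3x3 intrinsics, pixels), "D" ([k1, k2, p1, p2, k3] as OpenCV has them; the pictures are not rectified), "view" (4x4, takes a point from world to camera coordinates). Camera axes: x right, y up, looking along -z (the intrinsics and any distortion apply to the point x, -y, -z); pixel columns grow to the right and rows downward; lengths in m; the calibration is good to about 2 mm. A picture is of the moment at which its call begins.
- job.close_job(): hands the job in; it is judged then, once.
Trained networks look in a picture, given as the dict that the camera call returned (one of the last four; its "shot" number tells which), for a name from the list of things; names that differ only in an ending like _2 or _b are one class to them, and where a whole thing is asked for, a point or a joint stands for the part that bears it (a point fixed in the world has none). Each returns a list of dicts, best first, with "p" (0 to 1); they miss things now and then, are a little off and sometimes report something else, mostly with a low value. They report only what shows in the picture. A call takes as long as a camera call. They do not tell look-alikes from the thing itself.
- spotter.boxes_of(label, picture): "xy" ([column, row] in pixels, amid what is visible of it).
The state is a dict: "time_s": time; "q": joint angles; "qvel": joint speeds; "joint_efforts": joint torques, N m; "position": TCP position; "tool_rot": TCP orientation; "ft_force": force on the tool from outside, world axes, zero at the start; "wrist_torque": the same for the moment, N m; "grip_width": finger opening in m; "gripper_force": force on a finger pad.
Only numpy, scipy, OpenCV 4.12 (cv2) and the standard library are available. Lean on these libraries where they do the work, as an engineer would, in place of code of your own. Each camera call takes 0.05 s, during which the arm holds its last target. There are 200 camera calls.

### The job

Put the wide-mouth sample jar away: it lies at the foot of one of the two sloping lanes of the white rack. With the fingertips, push it from behind at about mid-height and roll it slowly up its lane, past the spring catch and fully home against the rear stop, so that the catch springs up behind it and keeps it there; do not take it between the fingers or lift it, and do not let it run loose or roll back on the slope. Leave the narrow-necked bottle in the other lane and the things on the bench where they are.

Things in the scene. Friction and masses are not known exactly. Their poses are not given: they have to be found in the camera images.
- jar_center (a point): Centre of the wide-mouth sample jar: a straight dark-brown glass cylinder 64 mm in diameter, 94 mm long over its black screw cap, which is as wide as the jar; paper label; about 0.35 kg, smooth, rolls very easily. It lies on its side across one lane (left or right varies) against the front lip. Its y axis is the cylinder's axis, cap at +y; x and z turn as it rolls.
- rack: White sheet-steel rack, 208 mm wide, fixed to the bench: two parallel lanes on one deck sloping up 8 degrees (0.14 rad) away from the open front. Lanes are 98 mm wide inside, open above, between rails 4 mm thick, 22 mm above the deck. Front lip 4 mm thick, 12 mm above the deck. Origin on the bench under its middle; x level along the lanes to the rear, y left, z up.
- deck_foot (a point): Point on the deck's surface at the inner face of the front lip, midway across the rack, 22 mm above the bench. x points up the slope along the lanes, y left across them, z square to the deck, upward. The jar's centre starts at x = 25 mm. The rear stop is a wall with its face at x = 237 mm, 45 mm above the deck: home, the jar's centre is at x = 205 mm, z = 32 mm.
- lane_left (a point): Point on the deck in the middle of the left lane, at the inner face of the front lip (51 mm to the left of deck_foot); axes as deck_foot.
- lane_right (a point): The same for the right lane (51 mm to the right of deck_foot).
- catch_left (a joint): Left lane's spring catch: steel tongue 22 mm wide, 45 mm long in mid-lane, hinged downhill (135 mm from the lip), its free end (179 mm from the lip) 9 mm above the deck. 0 = up, 0.2 rad = flush. The jar rolls over it with about 2 N more push; it springs fully up (1 N at its end) only once the jar's centre is within 4 mm of home; the jar may then sit back 4 mm on it.
- catch_right (a joint): The same catch in the right lane.
- bottle_center (a point): Narrow-necked dark-brown bottle, 64 mm in diameter, 94 mm long with its thin neck and small black cap (30 mm wide) at +y, lying at the foot of the other lane against the lip; the point is on its axis, half-way along. Leave it.
- reagent: Upright dark-brown reagent bottle with black cap, 68 mm in diameter, 165 mm high, loose on the bench to the left of the rack; origin at the centre of its underside. Leave it.
- pot: Small upright brown jar with orange cap, 48 mm in diameter, 75 mm high, loose on the bench to the right of the rack; origin at the centre of its underside. Leave it.
- weight: Steel check weight with a knob, 32 mm in diameter, 46 mm high, loose on the bench to the right of the rack, farther back; origin at the centre of its underside. Leave it.
Things that resemble listed ones, but are neither listed nor needed, are in the scene too. What is shaped like the part that bears jar_center but green is not meant.

How it is judged:
By the outcome, as a careful person would: the job done as asked, in the order asked, and still so for the second after the job is handed in, with the robot touching nothing.
It also fails if it takes over 42 s, if anything falls off the work surface, if the arm or the gripper's body presses on something with over 40 N, if the wrist force passes 120 N, or if a joint passes its speed limit or range.

## Working session

There is one attempt and no reset: what is moved stays moved. The work goes in short steps, Python scripts to look and compute and a shell command to move; the robot and the scene stay as the last step left them, time stands still between calls to the robot, and variables do not carry over. Pictures are saved under pics/ and viewed, at most 10 in all, crops included, and the job is handed in when it is done.

```bash
mkdir -p pics; cat > h.py <<'E'
import numpy as np, cv2
from rig import env, get_image, job, spotter
def world(p,u,v,d=None):
    if d is None:
        u0,v0=int(round(u)),int(round(v)); w=p["depth"][v0-2:v0+3,u0-2:u0+3]; d=np.median(w[w>0])
    n=cv2.undistortPoints(np.array([[[u,v]]],float),p["intrinsics"],np.array(p["D"],float))[0,0]
    c=np.array([n[0]*d,-n[1]*d,-d,1]); return (np.linalg.inv(p["view"])@c)[:3]
def cloud(p):
    v,u=np.mgrid[0:384,0:512]; d=p["depth"]
    n=cv2.undistortPoints(np.stack([u,v],-1).reshape(-1,1,2).astype(float),p["intrinsics"],np.array(p["D"],float)).reshape(384,512,2)
    c=np.stack([n[...,0]*d,-n[...,1]*d,-d,np.ones_like(d)],-1); w=c@np.linalg.inv(p["view"]).T
    w[d<=0]=np.nan; return w[...,:3]
E
python3 - <<'E'
from h import *
print(env.pinch_z, env.observe())
for n in("scene","top"):
    p=get_image(n); cv2.imwrite(f"pics/{n}0.png",p["image"])
    for l in("jar_center","rack","bottle_center","reagent","pot","weight","catch_left"):
        for r in spotter.boxes_of(l,p)[:3]: print(n,l,r["p"],r["xy"],world(p,*r["xy"]).round(3))
E
```

```text
0.1547 {'time_s': 0.0, 'q': array([ 6.01997457e+01,  2.18388452e+01,  7.43836642e+01, -4.57950757e-04,
        8.38605332e+01, -1.23346690e+01]), 'qvel': array([-0.12997384,  0.06252055, -0.00254405,  0.05747517,  0.00967121,
       -0.07016934]), 'joint_efforts': array([-6.91073674e-04, -4.48473966e+01, -2.31277657e+01, -2.88940601e-04,
        4.87091951e-03, -2.69914096e-06]), 'position': array([0.16503819, 0.52459769, 0.40413813]), 'tool_rot': array([[-9.53897548e-01,  3.00131568e-01, -7.13406026e-04],
       [ 3.00132264e-01,  9.53896762e-01, -1.26165479e-03],
       [ 3.01853268e-04, -1.41760558e-03, -9.99998950e-01]]), 'ft_force': array([ 0.66197805, -0.14572451, -0.46043638]), 'wrist_torque': array([-0.00798102,  0.02581765,  0.04406066]), 'gripper_force': 0.0, 'grip_width': 0.08542402815546202}
scene jar_center 0.92 [243.6, 173.3] [0.513 0.    0.078]
scene jar_center 0.87 [216.4, 161.6] [ 0.468 -0.122  0.05 ]
scene jar_center 0.77 [334.8, 177.2] [0.362 0.152 0.048]
scene rack 0.85 [234.5, 220.4] [0.625 0.064 0.044]
scene bottle_center 0.8 [282.5, 191.6] [0.513 0.103 0.068]
s
[... 277 characters left out ...]
 jar_center 0.75 [323.9, 241.6] [ 0.437 -0.141  0.063]
top jar_center 0.65 [270.1, 216.1] [ 0.499 -0.004  0.089]
top rack 0.85 [245.6, 171.3] [0.614 0.058 0.045]
top rack 0.47 [305.9, 148.7] [ 0.676 -0.098  0.044]
top rack 0.26 [328.0, 184.7] [ 0.58  -0.149  0.076]
top bottle_center 0.78 [233.1, 221.6] [0.484 0.086 0.089]
top reagent 0.67 [165.9, 151.4] [0.648 0.248 0.126]
top reagent 0.25 [329.6, 183.4] [ 0.583 -0.154  0.075]
top reagent 0.21 [223.4, 169.4] [0.618 0.115 0.046]
top pot 0.84 [329.5, 185.8] [ 0.577 -0.153  0.076]
top weight 0.67 [304.2, 150.3] [ 0.675 -0.095  0.032]
top catch_left 0.71 [224.9, 168.8] [0.619 0.111 0.048]
top catch_left 0.35 [327.2, 185.0] [ 0.579 -0.147  0.075]
```

View pics/scene0.png

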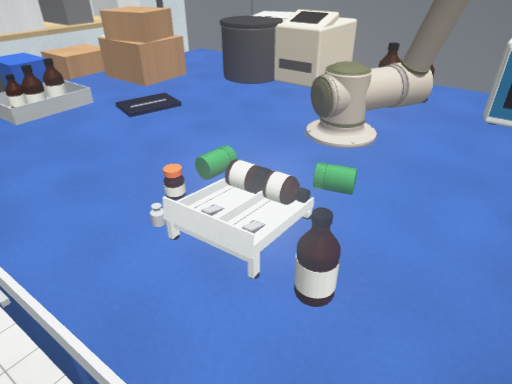

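View pics/top0.png

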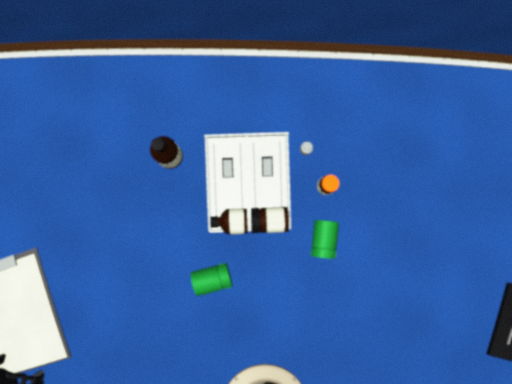

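The jar is the full-width cylinder in the right lane (top view, around 270,220), and the bottle is in the left lane (around 230,220). The green decoys are at (325,240) and (210,279), clear of the lane. Next I'll fit the rack frame.

```bash
python3 - <<'E'
from h import *
for n in("top","scene"):
    p=get_image(n); w=cloud(p); im=p["image"].astype(int)
    m=(im.min(-1)>140)&(im.max(-1)-im.min(-1)<50)&(w[...,2]>0.015)&(w[...,2]<0.13)&(w[...,0]>.4)&(w[...,0]<.78)&(w[...,1]>-.1)&(w[...,1]<.2)
    k,l,st,_=cv2.connectedComponentsWithStats(m.astype(np.uint8)); i=1+np.argmax(st[1:,4]); P=w[l==i]
    r=cv2.minAreaRect(P[:,:2].astype(np.float32)*1000); print(n,r,cv2.boxPoints(r))
    # dark jar
    j=(im.max(-1)<140)&(w[...,2]>.03)&(w[...,2]<.12)&(w[...,0]>.44)&(w[...,0]<.58)&(w[...,1]>-.09)&(w[...,1]<.17)&(abs(im[...,1]-im[...,2])<60)
    J=w[j]; print("dark",len(J),np.percentile(J,[1,50,99],axis=0).round(3).tolist())
    D=P[(P[:,0]>.56)&(P[:,0]<.67)&(P[:,2]<.07)]
    A=np.c_[D[:,:2],np.ones(len(D))]
    for _ in range(5):
        c=np.linalg.lstsq(A,D[:,2],rcond=None)[0]; e=abs(D[:,2]-A@c); g=e<max(.003,np.median(e)*1.5); A,D=A[g],D[g]
    print("deck plane",c,len(D),np.degrees(np.arctan(np.hypot(*c[:2]))),np.degrees(np.arctan2(c[1],c[0])))
    if n=="top":
        q=w[(w[...,2]>.075)&(w[...,2]<.12)&(w[...,0]>.44)&(w[...,0]<.56)&(w[...,1]>-.08)&(w[...,1]<.16)]
        for a,b in((-.055,-.02),(-.02,.03),(.05,.09)):
            s=q[(q[:,1]>a)&(q[:,1]<b)]; print(a,b,s[:,2].max(),np.median(s[s[:,2]>np.percentile(s[:,2],80)],axis=0))
    crop=p["image"][120:250,180:350] if n=="top" else p["image"][140:290,140:330]
    cv2.imwrite(f"pics/{n}1.png",cv2.resize(crop,None,fx=4,fy=4,interpolation=cv2.INTER_CUBIC))
E
```

```text
top ((580.7518920898438, 51.54387664794922), (246.85391235351562, 206.3281707763672), 3.002915143966675) [[452.09     148.10037 ]
 [462.89883  -57.944492]
 [709.4138   -45.01262 ]
 [698.605    161.03224 ]]
dark 835 [[0.458, -0.049, 0.061], [0.487, 0.037, 0.083], [0.519, 0.141, 0.092]]
deck plane [ 0.13764517  0.00753993 -0.04124108] 2270 7.848842724434848 3.135414957295405
-0.055 -0.02 0.09358659980138051 [ 0.49431195 -0.03178763  0.09008774]
-0.02 0.03 0.09618749527414328 [ 4.90223469e-01 -1.20825966e-04  8.99741928e-02]
0.05 0.09 0.0934380352875066 [0.48800637 0.07378064 0.09029735]
scene ((587.8260498046875, 26.699859619140625), (242.46084594726562, 263.8104248046875), 2.9552969932556152) [[ 459.95627   152.17938 ]
 [ 473.55746  -111.280174]
 [ 715.6958    -98.77966 ]
 [ 702.0946    164.6799  ]]
dark 1223 [[0.473, -0.046, 0.039], [0.505, 0.057, 0.07], [0.523, 0.147, 0.088]]
deck plane [ 0.18928958  0.00902534 -0.07293458] 1156 10.730570599016263 2.7297985485918996
```

View pics/top1.png

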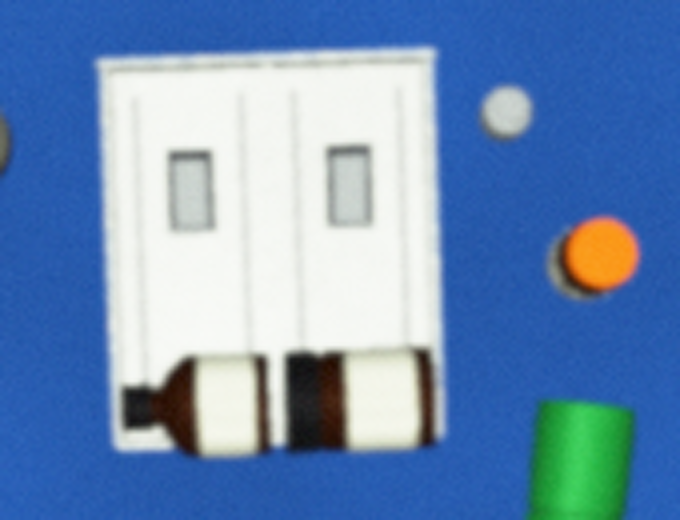

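The rack yaw is about +3° with the deck at 8°. I'll tilt the tool square to the deck, so that pushing is a pure −x shift of the tool. The fingers will be about 40 mm apart across the lane, straddling the catch.

```bash
cat >> h.py <<'E'
from scipy.spatial.transform import Rotation as Ro
YAW,SL=np.radians(3.0),np.radians(7.95)
RK=Ro.from_euler('ZY',[YAW,-SL]).as_matrix()      # deck axes
F=np.array([0.4644,0.0454,0.022]); LR=F+RK@[0,-.051,0]
RT=RK@np.diag([-1,1,-1.])                          # tool: x=-deck x, z=-deck normal
def plan(tip,tl=.173):
    s=env.observe(); R=np.array(s["tool_rot"]); T=LR+RK@np.array(tip)-RT@[0,0,tl]
    d=T-s["position"]
    print("turn",(np.degrees(Ro.from_matrix(R.T@RT).as_rotvec())/8).round(3),"shift",(R.T@d/.03).round(3))
def tip():
    s=env.observe(); R=np.array(s["tool_rot"])
    print("t",s["time_s"],"tip mm",((RK.T@(s["position"]+R@[0,0,.173]-LR))*1000).round(1),"F deck",(RK.T@s["ft_force"]).round(2),"w",s["grip_width"])
E
python3 -c "
from h import *
print(LR+RK@[.025,0,.032]); plan([-.045,0,.10])"
```

```text
[ 0.48737511 -0.00446592  0.05715017]
turn [-0.178 -0.983 -2.554] shift [-12.336 -14.795   3.953]
```

```bash
python3 -m creep '-0.02 -0.1 -0.25 -1.2 -1.5 0.2 40; -0.05 -0.25 -0.6 -2.5 -3 0.5 40; -0.08 -0.4 -1 -3.7 -4.4 1 40; -0.1 -0.55 -1.4 -4.9 -5.9 1.5 40; -0.12 -0.65 -1.8 -6.1 -7.4 2 40; -0.15 -0.8 -2.1 -7.4 -8.9 2.4 40; -0.16 -0.9 -2.3 -8.6 -10.3 2.8 40; -0.178 -0.983 -2.554 -9.8 -11.8 3.2 40; -0.178 -0.983 -2.554 -11 -13.2 3.6 40; -0.178 -0.983 -2.554 -11.9 -14.3 3.8 40; -0.178 -0.983 -2.554 -12.336 -14.795 3.95 40; -0.178 -0.983 -2.554 -12.336 -14.795 3.95 40'; python3 -m creep '0 0 0 0 0 0 40; 0 0 0 0 0 0 40'; python3 -c "
from h import *
tip(); plan([-.045,0,.018])"
```

```text
time_s: 2.1
position: [0.3855, -0.0124, 0.286]
tool_rot: [[-0.989, -0.051, 0.139], [-0.05, 0.999, 0.007], [-0.139, -0.0, -0.99]]
ft_force: [0.6, 0.6, 0.2]
grip_width: 0.0397
gripper_force: 0.0
time_s: 2.3
position: [0.3849, -0.0103, 0.2861]
tool_rot: [[-0.989, -0.05, 0.137], [-0.05, 0.999, 0.007], [-0.138, 0.001, -0.99]]
ft_force: [-0.9, -0.4, -0.5]
grip_width: 0.0397
gripper_force: 0.0
t 2.3 tip mm [-45.2  -0.4  99.9] F deck [-0.94 -0.31 -0.35] w 0.039740126168196596
turn [ 0.002 -0.005 -0.015] shift [-0.003  0.014  2.73 ]
```

```bash
python3 -m creep '0 0 0 0 0.01 0.6 40; 0 0 0 0 0.01 1.3 40; 0 0 0 0 0.01 1.9 40; 0 0 0 0 0.01 2.4 40; 0 0 0 0 0.01 2.73 40; 0 0 0 0 0.01 2.73 40; 0 0 0 0 0.01 2.73 40'; python3 - <<'E'
from h import *
tip()
a=get_image("top");b=get_image("scene")
A=cv2.resize(a["image"][170:280,190:340],None,fx=3,fy=3,interpolation=3);B=cv2.resize(b["image"][110:240,180:340],None,fx=3,fy=3,interpolation=3)
C=np.zeros((390,480,3),np.uint8);C[:330,:450]=A
v=np.hstack([C,B]);cv2.imwrite("pics/c2.png",cv2.resize(v,(800,325)))
E
```

```text
time_s: 3.0
position: [0.3959, -0.008, 0.2056]
tool_rot: [[-0.989, -0.054, 0.138], [-0.053, 0.999, 0.008], [-0.138, 0.0, -0.99]]
ft_force: [0.9, 0.5, 0.9]
grip_width: 0.0399
gripper_force: 0.0
t 3.0 tip mm [-45.1   1.3  18.7] F deck [1.06 0.41 0.71] w 0.03994933245861889
```

View pics/c2.png

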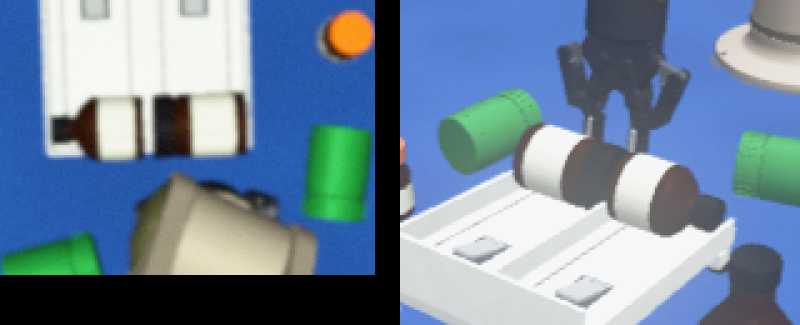

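Scene view: both fingertips are behind the right-lane jar and nothing has been disturbed. I'll advance to contact gently.

```bash
python3 -m creep '0 0 0 -0.1 0 0 40; 0 0 0 -0.25 -0.02 0 40; 0 0 0 -0.4 -0.03 0 40; 0 0 0 -0.52 -0.03 0 40; 0 0 0 -0.6 -0.03 0 40; 0 0 0 -0.66 -0.03 0 40; 0 0 0 -0.72 -0.03 0 40; 0 0 0 -0.78 -0.03 0 40; 0 0 0 -0.84 -0.03 0 40; 0 0 0 -0.9 -0.03 0 40; 0 0 0 -0.96 -0.03 0 40; 0 0 0 -1.02 -0.03 0 40' ; python3 - <<'E'
from h import *
tip()
p=get_image("scene")
for r in spotter.boxes_of("jar_center",p)[:4]: print(r["p"],r["xy"],world(p,*r["xy"]).round(3))
tip()
cv2.imwrite("pics/c3.png",cv2.resize(p["image"][110:240,180:340],None,fx=4,fy=4,interpolation=3))
E
```

```text
time_s: 4.3
position: [0.4266, -0.0082, 0.2094]
tool_rot: [[-0.989, -0.052, 0.138], [-0.052, 0.999, 0.007], [-0.138, 0.0, -0.99]]
ft_force: [-0.1, 0.1, -0.3]
grip_width: 0.0396
gripper_force: 0.0
t 4.3 tip mm [-14.2  -0.6  18.2] F deck [-0.08  0.08 -0.25] w 0.039573832200191054
0.97 [334.5, 179.6] [0.364 0.153 0.043]
0.9 [245.0, 175.8] [0.515 0.006 0.075]
0.56 [217.0, 158.9] [ 0.461 -0.127  0.054]
0.36 [316.4, 264.2] [0.688 0.276 0.094]
t 4.4 tip mm [-14.2  -0.6  18.2] F deck [ 0.15 -0.26 -0.26] w 0.040203207117588825
```

View pics/c3.png

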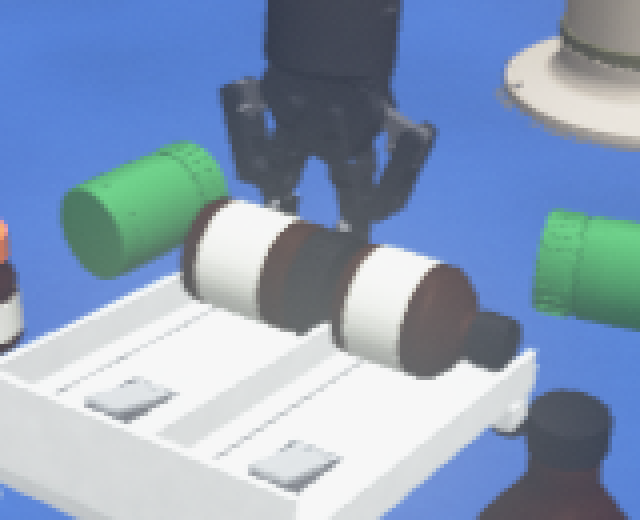

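Scene crop: the fingers are now against the back of the jar, and the jar is at most barely moved. I'll push on at about 25 mm/s.

```bash
python3 -m creep '0 0 0 -0.06 0 0 40; 0 0 0 -0.14 0 0 40; 0 0 0 -0.22 0 0 40; 0 0 0 -0.3 0 0 40; 0 0 0 -0.38 0 0 40; 0 0 0 -0.46 0 0 40; 0 0 0 -0.54 0 0 40; 0 0 0 -0.62 0 0 40; 0 0 0 -0.7 0 0 40; 0 0 0 -0.78 0 0 40; 0 0 0 -0.86 0 0 40; 0 0 0 -0.92 0 0 40' ; cat >> h.py <<'E'
def jar():
    p=get_image("top"); w=cloud(p); d=(w-LR)@RK*1000
    m=(abs(d[...,1])<44)&(d[...,2]>40)&(d[...,2]<75)&(d[...,0]>-10)&(d[...,0]<240)
    q=d[m]; print("top cloud n",len(q),"x pct",np.percentile(q[:,0],[2,50,98]).round(1))
    q=p["image"].astype(int); dk=(q.max(-1)<110)&m; 
    s=get_image("scene"); w=cloud(s); d=(w-LR)@RK*1000
    m=(abs(d[...,1])<44)&(d[...,2]>8)&(d[...,2]<62)&(d[...,0]>0)&(d[...,0]<233)
    e=d[m]; x=e[:,0]; z=e[:,2]
    # front-face fit of circle r=32, centre z=32
    from scipy.optimize import minimize_scalar
    f=lambda c: np.minimum(abs(np.hypot(x-c,z-32)-32),4).sum()
    c=min(np.arange(15,215,.5),key=f); g=abs(np.hypot(x-c,z-32)-32)<3
    print("scene circle centre x",c,"n",g.sum(), "of",len(x))
    return p,s
E
python3 - <<'E'
from h import *
tip(); p,s=jar()
E
```

```text
time_s: 5.6
position: [0.454, -0.0068, 0.2132]
tool_rot: [[-0.989, -0.052, 0.138], [-0.052, 0.999, 0.007], [-0.138, 0.0, -0.99]]
ft_force: [-1.0, 0.6, 0.9]
grip_width: 0.0396
gripper_force: 0.7
t 5.6 tip mm [13.5 -0.6 18.2] F deck [-0.88  0.61  1.02] w 0.03964868900202159
top cloud n 651 x pct [35.4 66.7 87.4]
scene circle centre x 55.0 n 852 of 959
```

Jar centre is at about 55 mm with the tip at 13.5 mm, so the jar is following with contact kept. Continuing.

```bash
python3 -m creep '0 0 0 -0.06 0 0 40; 0 0 0 -0.15 0 0 40; 0 0 0 -0.25 0 0 40; 0 0 0 -0.35 0 0 40; 0 0 0 -0.45 0 0 40; 0 0 0 -0.55 0 0 40; 0 0 0 -0.65 0 0 40; 0 0 0 -0.75 0 0 40; 0 0 0 -0.85 0 0 40; 0 0 0 -0.95 0 0 40; 0 0 0 -1.05 0 0 40; 0 0 0 -1.12 0 0 40' ; python3 -m creep '0 0 0 -0.06 0 0 40; 0 0 0 -0.15 0 0 40; 0 0 0 -0.25 0 0 40; 0 0 0 -0.35 0 0 40; 0 0 0 -0.45 0 0 40; 0 0 0 -0.55 0 0 40; 0 0 0 -0.65 0 0 40; 0 0 0 -0.75 0 0 40; 0 0 0 -0.85 0 0 40; 0 0 0 -0.95 0 0 40; 0 0 0 -1.05 0 0 40; 0 0 0 -1.12 0 0 40'; python3 - <<'E'
from h import *
tip(); p,s=jar()
A=cv2.resize(p["image"][110:280,190:340],(400,453));B=cv2.resize(s["image"][110:280,150:320],(400,400))
v=np.zeros((453,800,3),np.uint8);v[:,:400]=A;v[:400,400:]=B;cv2.imwrite("pics/c4.png",v)
E
```

```text
time_s: 6.9
position: [0.4873, -0.0051, 0.2178]
tool_rot: [[-0.989, -0.052, 0.138], [-0.052, 0.999, 0.007], [-0.138, 0.0, -0.99]]
ft_force: [-2.0, 0.1, 0.4]
grip_width: 0.0399
gripper_force: 0.6
time_s: 8.1
position: [0.5205, -0.0033, 0.2225]
tool_rot: [[-0.989, -0.052, 0.138], [-0.052, 0.999, 0.007], [-0.139, 0.0, -0.99]]
ft_force: [-1.7, 0.3, 0.1]
grip_width: 0.04
gripper_force: 0.6
t 8.1 tip mm [80.8 -0.6 18.2] F deck [-1.65  0.42  0.31] w 0.039999734302142306
top cloud n 423 x pct [117.5 140.5 154.6]
scene circle centre x 122.5 n 930 of 1085
```

View pics/c4.png

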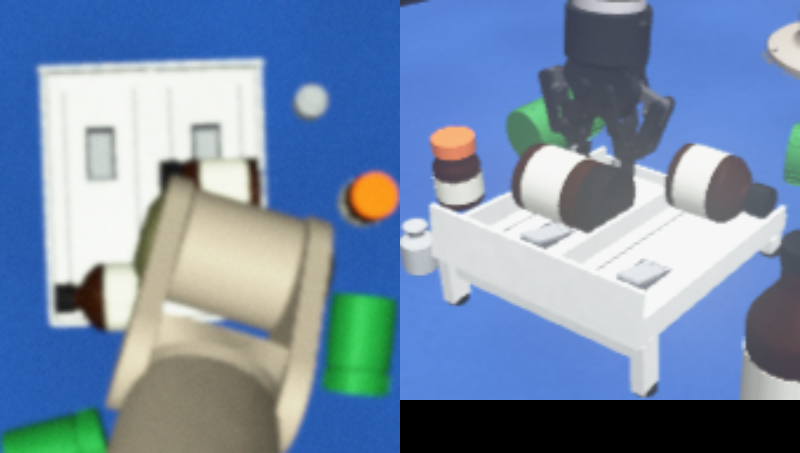

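The jar rolls straight, with its centre at about 122 mm and still touching the fingers. Now over the catch, a little slower.

```bash
python3 -m creep '0 0 0 -0.05 0 0 40; 0 0 0 -0.12 0 0 40; 0 0 0 -0.2 0 0 40; 0 0 0 -0.28 0 0 40; 0 0 0 -0.36 0 0 40; 0 0 0 -0.44 0 0 40; 0 0 0 -0.52 0 0 40; 0 0 0 -0.6 0 0 40; 0 0 0 -0.68 0 0 40; 0 0 0 -0.76 0 0 40; 0 0 0 -0.84 0 0 40; 0 0 0 -0.92 0 0 40' ; python3 -m creep '0 0 0 -0.08 0 0 40; 0 0 0 -0.16 0 0 40; 0 0 0 -0.24 0 0 40; 0 0 0 -0.32 0 0 40; 0 0 0 -0.4 0 0 40; 0 0 0 -0.48 0 0 40; 0 0 0 -0.56 0 0 40; 0 0 0 -0.64 0 0 40; 0 0 0 -0.72 0 0 40; 0 0 0 -0.8 0 0 40; 0 0 0 -0.88 0 0 40; 0 0 0 -0.94 0 0 40'; python3 - <<'E'
from h import *
tip(); p,s=jar()
E
```

```text
time_s: 9.4
position: [0.5479, -0.0019, 0.2264]
tool_rot: [[-0.989, -0.052, 0.139], [-0.052, 0.999, 0.007], [-0.139, -0.0, -0.99]]
ft_force: [-2.1, -1.3, 1.3]
grip_width: 0.0397
gripper_force: 0.8
time_s: 10.6
position: [0.5756, -0.0004, 0.2302]
tool_rot: [[-0.989, -0.052, 0.138], [-0.052, 0.999, 0.007], [-0.138, 0.0, -0.99]]
ft_force: [-2.1, -0.9, 1.7]
grip_width: 0.0399
gripper_force: 0.7
t 10.6 tip mm [136.4  -0.6  18.2] F deck [-1.85 -0.79  2.01] w 0.03987537572813597
top cloud n 198 x pct [185.4 201.  210.3]
scene circle centre x 178.0 n 913 of 1099
```

```bash
python3 -m creep '0 0 0 -0.05 0 0 40; 0 0 0 -0.11 0 0 40; 0 0 0 -0.17 0 0 40; 0 0 0 -0.23 0 0 40; 0 0 0 -0.29 0 0 40; 0 0 0 -0.35 0 0 40; 0 0 0 -0.41 0 0 40; 0 0 0 -0.47 0 0 40; 0 0 0 -0.53 0 0 40; 0 0 0 -0.59 0 0 40; 0 0 0 -0.64 0 0 40; 0 0 0 -0.68 0 0 40' |grep -E "ft|time"; python3 -m creep '0 0 0 -0.04 0 0 40; 0 0 0 -0.07 0 0 40; 0 0 0 -0.1 0 0 40;0 0 0 -0.1 0 0 40'|grep ft;  python3 -c "
from h import *
tip(); jar()"
```

```text
time_s: 11.9
ft_force: [1.0, 0.2, 0.2]
ft_force: [-0.8, -0.6, 0.3]
t 12.3 tip mm [159.7  -0.6  18.2] F deck [-0.76 -0.51  0.39] w 0.03989409867857027
top cloud n 148 x pct [199.7 227.9 236.3]
scene circle centre x 203.0 n 568 of 787
```

```bash
for i in 1 2; do :; done; python3 -m creep '0 0 0 -0.03 0 0 40; 0 0 0 -0.06 0 0 40; 0 0 0 -0.06 0 0 40'|grep ft; python3 -m creep '0 0 0 -0.03 0 0 40; 0 0 0 -0.06 0 0 40; 0 0 0 -0.06 0 0 40'|grep ft;  python3 -c "
from h import *
tip(); p,s=jar(); tip()
cv2.imwrite('pics/c5.png',cv2.resize(s['image'][110:250,150:320],None,fx=4,fy=4,interpolation=3))"
```

```text
ft_force: [0.6, -0.3, -0.7]
ft_force: [0.1, -0.4, 0.7]
t 13.0 tip mm [163.2  -0.5  18.1] F deck [ 0.14 -0.37  0.7 ] w 0.040055067201307686
top cloud n 119 x pct [197.6 230.5 237.3]
scene circle centre x 204.0 n 535 of 737
t 13.1 tip mm [163.2  -0.5  18.1] F deck [-0.99  0.6   0.62] w 0.040127655114923416
```

View pics/c5.png

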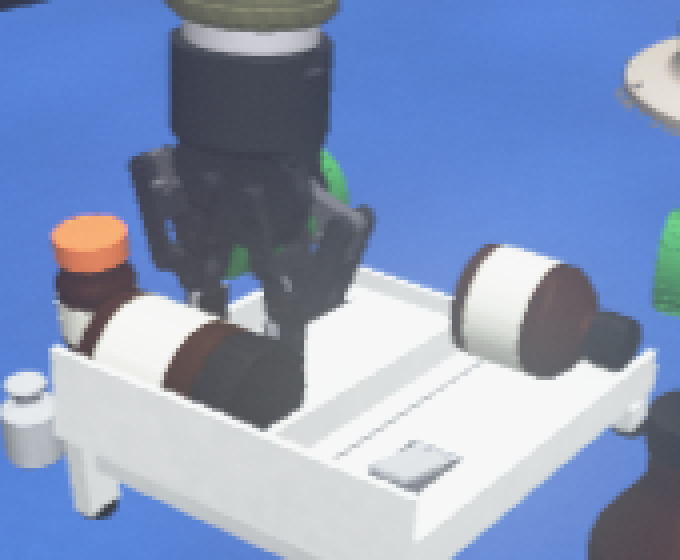

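The jar is essentially at the rear stop in the picture. I'll seat it firmly until the force shows contact with the stop.

```bash
python3 -m creep '0 0 0 -0.03 0 0 40; 0 0 0 -0.05 0 0 40; 0 0 0 -0.05 0 0 40'|grep ft; python3 -c "
from h import *
tip()"; python3 -m creep '0 0 0 -0.03 0 0 40; 0 0 0 -0.05 0 0 40; 0 0 0 -0.05 0 0 40'|grep ft;  python3 -c "
from h import *
tip(); jar()"
```

```text
ft_force: [-1.3, -0.2, 0.0]
t 13.4 tip mm [164.8  -0.6  18.2] F deck [-1.25 -0.14  0.18] w 0.03990997922772228
ft_force: [-3.4, 0.1, 0.8]
t 13.7 tip mm [166.   -0.5  18.1] F deck [-3.25  0.29  1.27] w 0.03982228267220136
top cloud n 103 x pct [207.2 233.  239.7]
scene circle centre x 206.5 n 415 of 623
```

```bash
python3 -m creep '0 0 0 -0.03 0 0 40; 0 0 0 -0.05 0 0 40; 0 0 0 -0.05 0 0 40; 0 0 0 -0.05 0 0 40'|grep ft; python3 -c "
from h import *
tip()"
```

```text
ft_force: [-10.7, -1.6, 3.8]
t 14.2 tip mm [166.   -0.5  17.9] F deck [-10.09  -1.03   5.27] w 0.040044142174582256
```

The tip has stalled at 166 mm with 10 N, so the jar is hard against the stop. I'll back off slowly and check that the catch holds.

```bash
python3 -m creep '0 0 0 0.03 0 0 40; 0 0 0 0.06 0 0 40; 0 0 0 0.09 0 0 40; 0 0 0 0.12 0 0 40; 0 0 0 0.16 0 0 40; 0 0 0 0.2 0 0 40; 0 0 0 0.25 0 0 40; 0 0 0 0.3 0 0 40; 0 0 0 0.36 0 0 40; 0 0 0 0.42 0 0 40'|grep ft; python3 -c "
from h import *
tip(); p,s=jar()
cv2.imwrite('pics/c6.png',cv2.resize(s['image'][110:250,150:320],None,fx=4,fy=4,interpolation=3))"
```

```text
ft_force: [0.2, 1.1, 0.4]
t 15.2 tip mm [155.   -0.6  18.2] F deck [0.31 1.06 0.37] w 0.03979568188173598
top cloud n 225 x pct [208.2 225.7 236.4]
scene circle centre x 202.5 n 576 of 820
```

View pics/c6.png

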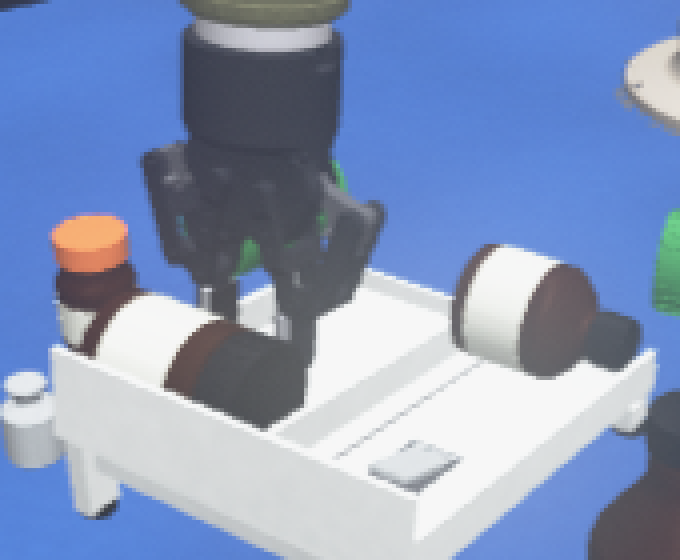

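The jar sat back about 4 mm and stayed, while the fingers have moved 11 mm away, so the catch holds. Now I'll clear the lane: back, then up square to the deck.

```bash
python3 -m creep '0 0 0 0.3 0 -0.1 40; 0 0 0 0.6 0 -0.4 40; 0 0 0 0.8 0 -1 40; 0 0 0 0.8 0 -1.8 40; 0 0 0 0.8 0 -2.6 40; 0 0 0 1.2 0 -3.4 40; 0 0 0 2 0 -4 40; 0 0 0 3 0 -4.3 40; 0 0 0 4 0 -4.3 40; 0 0 0 4.5 0 -4.3 40; 0 0 0 4.5 0 -4.3 40; 0 0 0 4.5 0 -4.3 40'; python3 -c "
from h import *
tip(); p,s=jar()
A=cv2.resize(p['image'][110:290,160:350],(400,379),interpolation=3);B=cv2.resize(s['image'][120:290,140:340],(400,340),interpolation=3)
v=np.zeros((379,800,3),np.uint8);v[:,:400]=A;v[:340,400:]=B;cv2.imwrite('pics/c7.png',v)"
```

```text
time_s: 16.5
position: [0.4427, -0.0074, 0.3425]
tool_rot: [[-0.989, -0.052, 0.139], [-0.052, 0.999, 0.007], [-0.14, -0.0, -0.99]]
ft_force: [0.8, 0.8, -0.1]
grip_width: 0.0403
gripper_force: 0.0
t 16.5 tip mm [ 20.4  -0.7 147.8] F deck [ 0.79  0.81 -0.23] w 0.04034767689487926
top cloud n 893 x pct [175.9 204.3 234.9]
scene circle centre x 202.5 n 589 of 636
```

View pics/c7.png

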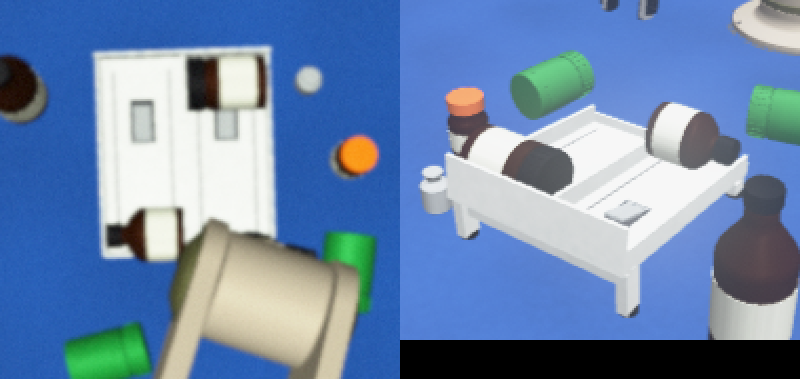

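The jar is at the rear stop, steady at 202.5 mm with the robot clear and everything else in place. Handing the job in.

```bash
python3 -c "
from rig import job
print(job.close_job())"
```

```text
the job is handed in; nothing more can be done
None
```

The jar is home in the right lane, pushed to the rear stop and resting about 4 mm back where the catch holds it; the robot is clear, everything else is where it was, and the job went in at about 16.6 s of the 42 s allowed (no verdict was returned).

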